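# Put the four-ball test set back in its case

### The arm

A 6-joint arm with a two-finger parallel gripper is mounted at the origin on the work surface. World frame = base frame: x ahead of the robot, y to its left, z up, the work surface at z = 0. Lengths are in m, angles in rad, forces in N, time in s.
With the tool pointing down it reaches from about 0.35 to 0.85 m from the base axis. Payload 8.1 kg.
Tool frame: the origin (TCP) lies between the finger pads; the fingertips stand 11 mm ahead of it and the grasp point (between the pads) lies 8 mm behind it; y points along the fingers, x is the direction in which the jaws open and shut, and the axes are right-handed (so a half turn about y gives the same grasp; the last joint's range is limited). The gripper opens to 93 mm and grips with 3 to 60 N. Pads are 15 mm wide; open, the fingers measure 128 mm over their backs; the gripper's body (75 mm by 188 mm) begins 65 mm behind the grasp point.
Start: joints at [1.2, 0.13, 1.488, -0, 1.523, -0.085], TCP at [0.169, 0.576, 0.23] pointing down, gripper open.
Joint ranges: [-2.96, 2.96], [-0.89, 2.26], [0.02, 2.5], [-1.34, 4.48], [0, 2.73], [-2.66, 2.66]. Speed limits (rad/s): [2.39, 2.39, 2.79, 3.14, 3.14, 3.14].

### API

Orientations are given as a rotation vector (axis times angle).
In Python, from plant import readout, optics, robot gives the robot as it stands.
- The arm moves only by the shell command python3 -m creep 'ROWS' [FORCE]. ROWS is JSON, a list that holds one entry, the list of rows, each a list of 7 numbers: the closure, from 0 (fully open) to 1 (shut), then the shift along the tool's x, y, z in cm, then the turn, a rotation vector about the tool's x, y, z in degrees. In form: [[[grip, x, y, z, wx, wy, wz], ...]]. A call has exactly 8 rows; each row shifts and turns the pose as measured when the row begins, along the tool's axes as they then stand; what a row does not reach is not made up. A row lasts 1/10 s, in which the tool goes at most 50 mm and 8.59 degrees, less where a joint would pass 70% of its speed; a pose out of reach is approached as far as the arm can. A call is refused whole if a number of a shift passes 5 or a number of a turn 8.59, either way. A call with a gripper value outside its range is refused whole. The fingers move at their own pace and stop on an object; FORCE is the grip in N (left out, the last holds). Time passes only in rows, so rows that do not move let the fingers close, or fill a call up. It gives the time, the measured TCP pose, the force and the opening at its end, in the units of the state.
- readout.read_state(): the state, without advancing time (a new reading comes with each control period).
- optics.read_camera(name): name is "side" or "top" or "wrist"; returns a dict with "frame" (384x512x3 uint8, red, green, blue), "depth" (384x512 float32, m along the optical axis (not along the pixel's ray), 0 where there is no reading), "intrinsics" (3x3 intrinsics, pixels), "dist_coeffs" ([k1, k2, p1, p2, k3] as OpenCV has them; the pictures are not rectified), "R" (3x3) and "t" (3): a world point X has camera coordinates R X + t. Camera axes: x right, y down, z forward; pixel columns grow to the right and rows downward; lengths in m; the calibration is good to about 2 mm. A picture is of the moment at which its call begins.
- robot.close_job(): hands the job in, once; it reports no verdict.
The state is a dict: "t": time; "q": joint angles; "dq": joint speeds; "joint_torque": joint torques, N m; "tool_pos": TCP position; "orientation": TCP orientation; "force": force on the tool from outside, world axes, zero at the start; "wrist_torque": the same for the moment, N m; "opening": finger opening in m.
Only numpy, scipy, OpenCV 4.12 (cv2) and the standard library are available. Lean on these libraries where they do the work, as an engineer would, in place of code of your own. Each camera call takes 0.05 s, during which the arm holds its last target. There are 200 camera calls.

### The job

The four-ball wear test is finished: put its four washed steel parts back in the grey case tray, the ball cup (mouth up) in the wide round well, the ball chuck (the one with the round foot, shank up) in the small round well, the wide-bored clamp ring over the peg and the short six-sided bar lying in the oblong trough. Set every part down fully home, do not drop it in from a height, and let go. Leave the thick narrow-bored ring and the square-footed pin holder where they are: they belong to another test.

Things in the scene. Friction and masses are not known exactly. Their poses are not given: they have to be found in the camera images.
- cup_center (a point): Ball cup: plain steel open round cup, mouth up. Body 44 mm in diameter with walls 4.5 mm thick, on a foot flange 52 mm in diameter and 5 mm high; 44 mm high overall, 0.28 kg. The point is its centre, 22 mm above its underside; z is up. Goes into the wide well.
- clamp_ring_center (a point): Clamp ring: plain steel ring lying flat, 48 mm outside diameter, wide bore of 30 mm, 16 mm high, 0.14 kg. The point is the centre of the bore, half-way up (8 mm above its underside); z is up. Goes over the peg.
- chuck_center (a point): Ball chuck: plain steel, standing on a ROUND foot 30 mm in diameter and 10 mm high, with a straight upright shank 18 mm in diameter above it; 64 mm high overall, 0.16 kg. The point is on its axis, 32 mm above its underside; z is up. Goes into the small well, shank up.
- drift_center (a point): Ejector bar (drift): short six-sided steel bar lying on a flat, 16 mm across flats, with a thinner round tip 10 mm in diameter at its +x end; 54 mm long overall (the last 10 mm is the tip), 0.09 kg. The point is half-way along, in the middle of its thickness, 8 mm above the table; x is its long axis. Goes into the trough, lying flat.
- thick_ring_center (a point): Look-alike, to be left alone: thick steel ring lying flat, 48 mm outside diameter and 16 mm high like the clamp ring, but with a narrow bore of 14 mm. The point is its centre, half-way up.
- pin_holder_center (a point): Look-alike, to be left alone: steel pin holder with an upright 18 mm shank, 64 mm high like the chuck, but on a SQUARE foot 40 x 40 x 10 mm. The point is on its axis, half-way up.
- wide_well_seat (a point): Wide well: one of four square black plastic insert blocks, 84 x 84 mm and 14 mm high, fixed side by side (two by two, 86 mm apart, in any arrangement) in a shallow grey tray 180 mm square with a 12 mm rim; all four block tops lie level at 18 mm above the table. This one has a round recess 72 mm in diameter and 6 mm deep with a white floor. Its point lies at the centre of the recess's floor, level with the surface that the part rests on. Place of the ball cup.
- small_well_seat (a point): Small well: an insert block like the wide well's, with a round recess 50 mm in diameter and 6 mm deep with a white floor. Its point lies at the centre of the recess's floor, level with the surface that the part rests on. Place of the ball chuck.
- trough_seat (a point): Trough: an insert block like the wide well's, with an oblong recess 72 mm long (along its x axis), 36 mm wide (along y) and 6 mm deep with a white floor. Its point lies at the centre of the recess's floor, level with the surface that the part rests on. Place of the ejector bar, lengthwise, tip to either end.
- peg_insert_seat (a point): Peg block: an insert block like the wide well's, with no recess: a flat top and an upright white peg 10 mm in diameter and 22 mm high at its centre. Its point lies at the centre of the flat top, at the peg's foot, level with the surface that the part rests on. Place of the clamp ring, the peg through its bore.
There are look-alikes about, which are no part of the job. What is shaped like the part that bears clamp_ring_center but black is not meant. Leave any green look-alike of the part that bears chuck_center alone.

How it is judged:
By the outcome, as a careful person would: the job done as asked, in the order asked, and still so for the second after the job is handed in, with the robot touching nothing.
It also fails if it takes over 96 s, if anything falls off the work surface, if the arm or the gripper's body presses on something with over 40 N, if the wrist force passes 120 N, or if a joint passes its speed limit or range.

## Working session

There is one attempt and no reset: what is moved stays moved. The work goes in short steps, Python scripts to look and compute and a shell command to move; the robot and the scene stay as the last step left them, time stands still between calls to the robot, and variables do not carry over. Pictures are saved under pics/ and viewed, about 12 in all and at most 16, crops included, and the job is handed in when it is done.

```bash
mkdir -p pics; ls; python3 - <<'E'
from plant import readout, optics
import cv2, numpy as np
s=readout.read_state(); print(s)
for n in ["top","side"]:
    c=optics.read_camera(n); np.savez(f"{n}0.npz",**c)
    cv2.imwrite(f"pics/{n}0.png",cv2.resize(c["frame"][:,:,::-1],(800,600),interpolation=cv2.INTER_CUBIC))
    print(n,c["intrinsics"],c["dist_coeffs"],-c["R"].T@c["t"],c["R"])
E
```

```text
pics
{'t': 0.0, 'q': array([ 1.19964863e+00,  1.31153670e-01,  1.48924627e+00, -1.74451180e-06,
        1.52296529e+00, -8.53881819e-02]), 'dq': array([-0.00131438, -0.00043627,  0.00221932,  0.00101447,  0.00274582,
       -0.00028641]), 'joint_torque': array([ 1.72990018e-03, -5.59855092e+01, -4.91744757e+01,  7.68740731e-02,
        3.54268891e-02, -1.62274505e-04]), 'tool_pos': array([0.16891337, 0.57518667, 0.22861001]), 'orientation': array([-1.33189953, -0.99504705,  0.99754704]), 'force': array([-0.43902909, -0.15098355,  0.41085555]), 'wrist_torque': array([-0.020885  , -0.0202145 ,  0.02511394]), 'opening': 0.09317933079108084}
top [[432.0767812    0.         259.71706129]
 [  0.         432.0767812  193.71394322]
 [  0.           0.           1.        ]] [-0.08664021  0.          0.          0.          0.        ] [ 0.38909427 -0.00822096  1.20987839] [[-0.00214834 -0.99998586  0.00486491]
 [-0.99575172  0.00169136 -0.09206333]
 [ 0.0920538  -0.00504202 -0.99574127]]
side [[366.32253336   0.         260.28005612]
 [  0.         366.32253336 191.7617934 ]
 [  0.           0.           1.        ]] [-0.11700176  0.          0.          0.          0.        ] [ 0.32838867 -0.70553095  0.51288087] [[ 0.97650319 -0.21428188  0.02290827]
 [-0.09875586 -0.53943731 -0.83621449]
 [ 0.19154319  0.81430379 -0.54792385]]
```

View pics/top0.png

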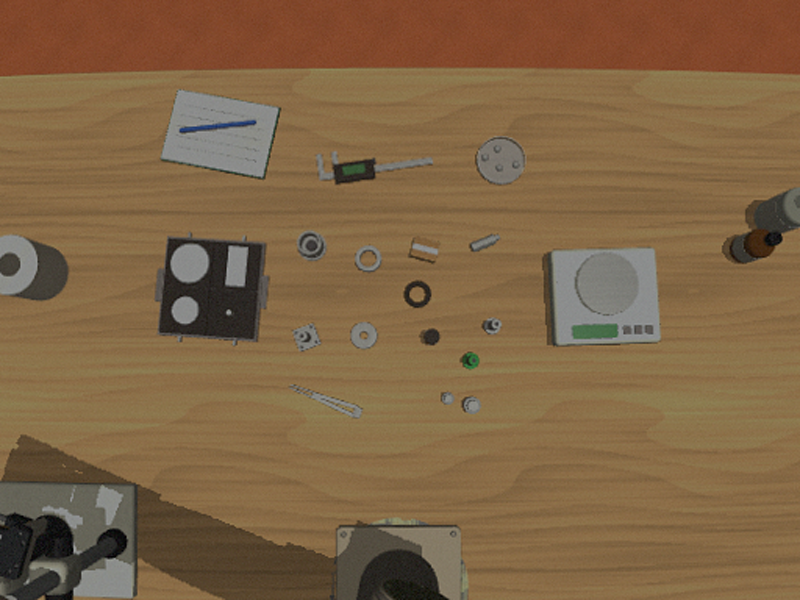

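View pics/side0.png

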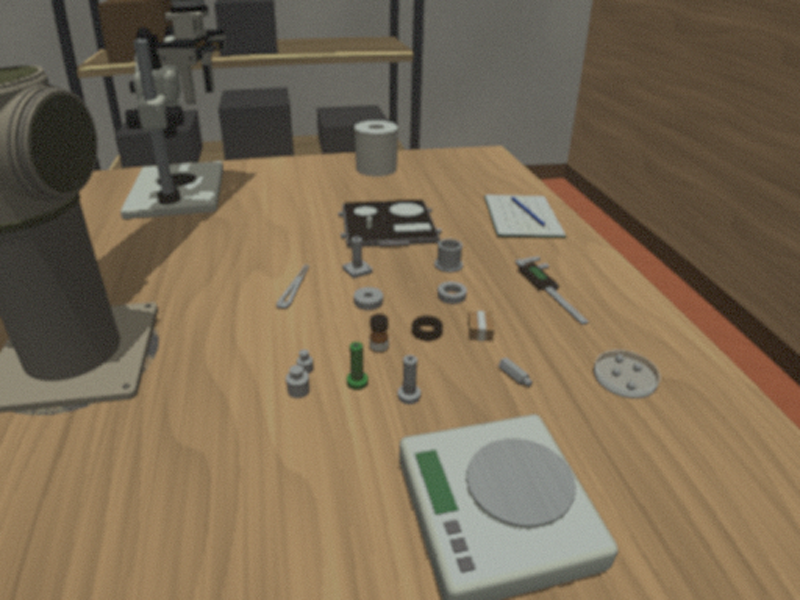

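```bash
python3 - <<'E'
from plant import readout
import numpy as np
from scipy.spatial.transform import Rotation as R
print(R.from_rotvec(readout.read_state()['orientation']).as_matrix().round(3))
E
```

```text
[[ 0.282 -0.001 -0.959]
 [ 0.959 -0.002  0.282]
 [-0.002 -1.     0.   ]]
```

Top view (800×600): the tray is at (212,288). Its wide well is at (190,263), trough (236,266), small well (185,310) and peg (228,312). Candidate parts:
- **Cup:** (311,245).
- **Rings:** wide-bored grey (368,259), black (417,294) and narrow-bored (363,335). The grey wide-bored one is the clamp ring.
- **Shanked parts:** square foot (306,338), green (470,360) and grey with a round foot (492,326). The last is the chuck.
- **Bar:** (484,242).

I'll measure these and confirm in a crop.

```bash
cat > h.py <<'E'
import cv2, numpy as np
from plant import readout, optics
from scipy.spatial.transform import Rotation as Ro
def cloud(c):
    h,w=c["depth"].shape; u,v=np.meshgrid(np.arange(w),np.arange(h))
    p=cv2.undistortPoints(np.stack([u,v],-1).reshape(-1,1,2).astype(float),c["intrinsics"],c["dist_coeffs"]).reshape(h,w,2)
    d=c["depth"][...,None]; return (np.concatenate([p*d,d],-1)-c["t"])@c["R"]
def toplane(c,px,z):
    p=cv2.undistortPoints(np.array(px,float).reshape(-1,1,2),c["intrinsics"],c["dist_coeffs"]).reshape(-1,2)
    r=np.c_[p,np.ones(len(p))]@c["R"]; o=-c["R"].T@c["t"]; return o+r*((z-o[2])/r[:,2])[:,None]
def pose():
    s=readout.read_state(); M=Ro.from_rotvec(s["orientation"]).as_matrix(); return s,M
def go(x,y,z,yaw=None):
    "remaining shift in tool axes (cm); yaw = wanted world angle (deg) of jaw axis, returns turn about tool y"
    s,M=pose(); d=M.T@(np.array([x,y,z])-s["tool_pos"])*100
    a=np.degrees(np.arctan2(M[1,0],M[0,0])); print("t%.2f tcp"%s["t"],s["tool_pos"].round(4),"jaw %.1f"%a,"open %.4f"%s["opening"],"F",s["force"].round(1))
    tilt=Ro.from_matrix(M.T@np.array([[0],[0],[-1]])@np.zeros((1,3))+np.eye(3)) if 0 else None
    print("tool down in tool axes",(M.T@[0,0,-1]).round(4)," shift cm",d.round(2), "q",s["q"].round(2), "turn wy %.1f"%(((a-yaw+90)%180)-90) if yaw is not None else "")
E
python3 - <<'E'
from h import *
c=dict(np.load("top0.npz")); P=cloud(c); z=P[...,2]
tab=z[(P[...,0]>.3)&(P[...,0]<.6)&(abs(P[...,1])<.25)]; z0=np.median(tab); print("table z",z0, "valid",(c["depth"]>0).mean())
m=((z-z0)>.006)&(P[...,0]>.2)&(P[...,0]<.75)&(abs(P[...,1])<.45)&(c["depth"]>0)
n,l,st,ce=cv2.connectedComponentsWithStats(m.astype(np.uint8))
for i in range(1,n):
    if st[i,4]<12: continue
    q=P[l==i]; print("px800",(ce[i]*1.5625).round(),"area",st[i,4],"mean",q.mean(0).round(4),"top",(np.percentile(q[:,2],90)-z0).round(4),"bbox mid",((q.max(0)+q.min(0))/2)[:2].round(4),"size",(q.max(0)-q.min(0))[:2].round(3))
# tray features: white pixels
f=c["frame"].astype(int); w=(f.min(2)>110)&(P[...,0]>.35)&(P[...,0]<.62)&(P[...,1]>.2)&(P[...,1]<.42)
n,l,st,ce=cv2.connectedComponentsWithStats(w.astype(np.uint8))
for i in range(1,n):
    if st[i,4]>3: print("white",(ce[i]*1.5625).round(1),st[i,4],st[i,2:4],toplane(c,ce[i],z0+.012).round(4), "cloud",P[l==i].mean(0).round(4), cv2.minAreaRect(np.argwhere(l==i)[:,::-1].astype(np.float32)))
a=c["frame"][140:270,90:330]; cv2.imwrite("pics/crop1.png",cv2.convertScaleAbs(cv2.resize(a[:,:,::-1],(800,433),interpolation=cv2.INTER_CUBIC),alpha=1.6))
E
```

```text
table z -0.0010614413104783225 valid 0.9962565104166666
px800 [249. 171.] area 75 mean [0.7427 0.2725 0.007 ] top 0.0103 bbox mid [0.7411 0.2774] size [0.018 0.064]
px800 [352. 173.] area 233 mean [0.7372 0.0829 0.0112] top 0.0158 bbox mid [0.7342 0.0759] size [0.032 0.086]
px800 [498. 177.] area 43 mean [ 0.7292 -0.1839  0.0108] top 0.0154 bbox mid [ 0.7328 -0.1882] size [0.031 0.083]
px800 [499. 168.] area 12 mean [ 0.7465 -0.1849  0.0092] top 0.0124 bbox mid [ 0.7466 -0.1849] size [0.006 0.012]
px800 [310. 243.] area 246 mean [0.6051 0.157  0.0242] top 0.0444 bbox mid [0.6041 0.1568] size [0.045 0.045]
px800 [211. 288.] area 4198 mean [0.527  0.3348 0.0142] top 0.0198 bbox mid [0.5281 0.3373] size [0.202 0.207]
px800 [424. 249.] area 224 mean [ 0.5959 -0.047   0.0202] top 0.0247 bbox mid [ 0.5965 -0.0476] size [0.045 0.053]
px800 [484. 241.] area 114 mean [ 0.6103 -0.1552  0.0123] top 0.0174 bbox mid [ 0.6091 -0.1562] size [0.029 0.052]
px800 [367. 257.] area 151 mean [0.5815 0.0545 0.0137] top 0.0178 bbox mid [0.5807 0.0547] size [0.046 0.045]
px800 [601. 296.] area 4084 mean [ 0
[... 1158 characters left out ...]
x mid [ 0.3196 -0.1288] size [0.028 0.029]
px800 [354. 411.] area 35 mean [0.3085 0.0779 0.0071] top 0.0111 bbox mid [0.3098 0.0778] size [0.024 0.025]
white [188.9 262.4] 454 [24 24] [[0.5737 0.3777 0.0109]] cloud [0.5737 0.3778 0.0107] ((120.5, 168.5), (23.0, 23.0), 90.0)
white [235.9 265.4] 300 [15 26] [[0.5679 0.2916 0.0109]] cloud [0.568  0.2917 0.0109] ((150.9672088623047, 169.8606719970703), (12.041254043579102, 24.897327423095703), 5.19442892074585)
white [184.2 309.5] 222 [17 17] [[0.4883 0.3838 0.0109]] cloud [0.4883 0.3838 0.0111] ((118.0, 198.0), (16.0, 16.0), 0.0)
white [228.1 311.4] 7 [3 3] [[0.4848 0.3038 0.0109]] cloud [0.4826 0.2967 0.0382] ((146.0, 199.0), (2.0, 2.0), 90.0)
```

View pics/crop1.png

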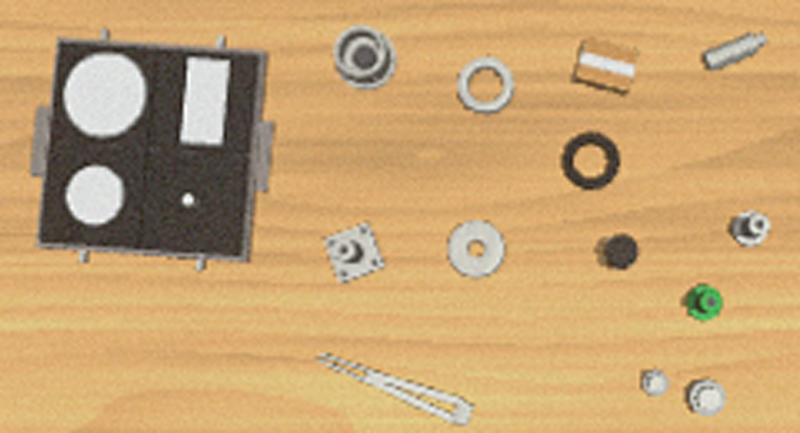

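Crop 1 confirms the choices: the cup at (363,57), the wide-bored grey ring at (486,85) and the round-foot grey chuck at (750,228). The green chuck (704,302), black ring (590,160), square foot (352,252) and thick ring (476,248) stay where they are.

```bash
python3 - <<'E'
from h import *
c=dict(np.load("top0.npz")); P=cloud(c)
def sel(x,y,r,lo,hi): return P[(np.hypot(P[...,0]-x,P[...,1]-y)<r)&(P[...,2]>lo)&(P[...,2]<hi)&(c["depth"]>0)]
for n,a in dict(cup=(.605,.157,.035,.038,.05),chuck=(.459,-.164,.03,.055,.08),ring=(.581,.0545,.035,.011,.03)).items():
    q=sel(*a); print(n,len(q),q.mean(0).round(4),(cv2.minEnclosingCircle(q[:,:2].astype(np.float32))))
q=sel(.609,-.156,.045,.006,.03); q=q[:,:2]; u,s,v=np.linalg.svd(q-q.mean(0)); print("bar",q.mean(0),v[0],np.degrees(np.arctan2(v[0,1],v[0,0])), cv2.minAreaRect(q.astype(np.float32)))
E
python3 -m creep '[[[0.2,-2.3,0,-4.4,0,0,0],[0.2,-2.3,0.3,-4.4,0,0,0],[0.2,-2.3,0.3,-4.4,0,0,0],[0.2,-2.3,0.3,-4.4,0,0,0],[0.2,-2.3,0.3,-4.4,0,0,0],[0.2,-2.3,0.3,-4.4,0,0,0],[0.2,-2.3,0.3,-4.4,0,0,0],[0.2,-2.3,0.3,-4.4,0,0,0]]]' 25
python3 -c "
from h import *
go(.605,.157,.15,86)"
```

```text
cup 77 [0.6049 0.1563 0.0422] ((0.6054848432540894, 0.15679535269737244), 0.022106558084487915)
chuck 36 [ 0.4596 -0.1666  0.0625] ((0.4598238468170166, -0.16656534373760223), 0.00862986221909523)
ring 131 [0.581  0.0548 0.0145] ((0.5810530185699463, 0.05458571016788483), 0.02396000176668167)
bar [ 0.61030129 -0.15524498] [ 0.37642371 -0.92644762] -67.88766575421606 ((0.6114315390586853, -0.1574939340353012), (0.017613273113965988, 0.054560888558626175), 21.100177764892578)
t: 0.9
tool_pos: [0.4535, 0.2984, 0.2036]
orientation: [-1.326, -1.0, 1.01]
force: [1.1, 0.7, -1.0]
opening: 0.0745
t0.90 tcp [0.4535 0.2984 0.2036] jaw 74.3 open 0.0745 F [ 1.1  0.7 -1. ]
tool down in tool axes [ 0.0048  1.     -0.0037]  shift cm [ -9.49   5.34 -18.43] q [ 0.49 -0.    1.68 -0.    1.48 -0.81] turn wy -11.7
```

```bash
python3 -m creep '[[[0.2,-2,0,-3.7,0,0,0],[0.2,-2,1.2,-3.7,0,0,0],[0.2,-2,1.2,-3.7,0,0,0],[0.2,-2,1.2,-3.7,0,0,0],[0.2,-2,1.2,-3.7,0,0,0],[0.2,0,0,0,0,-5.8,0],[0.2,0,0,0,0,-5.8,0],[0.2,0,0,0,0,0,0]]]'
python3 - <<'E'
from h import *
go(.6055,.1568,.030,86)
c=optics.read_camera("wrist"); np.savez("w1.npz",**c); cv2.imwrite("pics/w1.png",c["frame"][:,:,::-1])
P=cloud(c); z=P[...,2]; print("cam",(-c["R"].T@c["t"]).round(3))
m=(np.hypot(P[...,0]-.605,P[...,1]-.157)<.035)&(z>.038)&(z<.05)&(c["depth"]>0); q=P[m]; print(len(q),np.median(q,0).round(4)); 
if len(q): print(cv2.minEnclosingCircle(q[:,:2].astype(np.float32)))
E
```

```text
t: 1.7
tool_pos: [0.6112, 0.1364, 0.1478]
orientation: [-1.24, -1.143, 1.164]
force: [-0.4, 0.5, 0.4]
opening: 0.0745
t1.70 tcp [0.6112 0.1364 0.1478] jaw 85.7 open 0.0745 F [-0.4  0.5  0.4]
tool down in tool axes [ 0.0065  0.9999 -0.0111]  shift cm [ 2.07 11.77  0.59] q [ 0.14  0.26  1.49 -0.    1.4  -1.36] turn wy -0.3
cam [0.535 0.145 0.304]
595 [0.6055 0.1571 0.0436]
((0.6061189770698547, 0.1569461226463318), 0.02207256853580475)
```

View pics/w1.png

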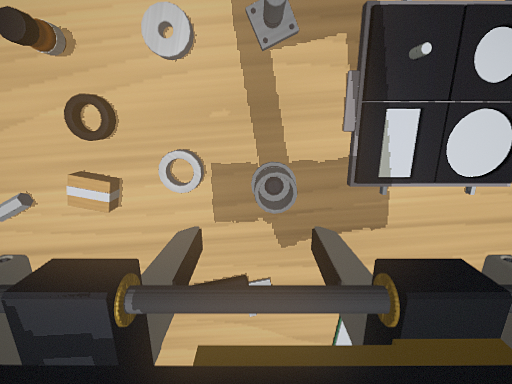

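Wrist view: the cup (274,187) agrees with the top-camera fix to about 1 mm. Descending on it.

```bash
python3 -m creep '[[[0.2,2,0.3,0.6,-0.6,0,-0.4],[0.2,0,2.3,0,0,0,0],[0.2,0,2.5,0,0,0,0],[0.2,0,2.5,0,0,0,0],[0.2,0,2.3,0,0,0,0],[0.2,0,1.5,0,0,0,0],[0.2,0,0.3,0,0,0,0],[0.2,0,0,0,0,0,0]]]'
python3 -c "
from h import *
go(.6058,.1569,.030,86)"
```

```text
t: 2.55
tool_pos: [0.6064, 0.1619, 0.0298]
orientation: [-1.254, -1.143, 1.135]
force: [-0.2, 0.4, -0.6]
opening: 0.0745
t2.55 tcp [0.6064 0.1619 0.0298] jaw 84.5 open 0.0745 F [-0.2  0.4 -0.6]
tool down in tool axes [-0.0027  1.      0.004 ]  shift cm [-0.5  -0.02  0.01] q [ 0.18  0.37  1.58  0.    1.18 -1.3 ] turn wy -1.5
```

```bash
python3 -m creep '[[[0.2,-0.5,0,0,0,-1,0],[0.25,0,0,0,0,0,0],[0.7,0,0,0,0,0,0],[0.7,0,0,0,0,0,0],[0.7,0,0,0,0,0,0],[0.7,0,0,0,0,0,0],[0.7,0,0,0,0,0,0],[0.7,0,0,0,0,0,0]]]' 30
python3 -m creep '[[[0.7,0,-1,0,0,0,0],[0.7,0,-2,0,0,0,0],[0.7,0,-2.5,0,0,0,0],[0.7,0,-2,0,0,0,0],[0.7,0,0,0,0,0,0],[0.7,0,0,0,0,0,0],[0.7,0,0,0,0,0,0],[0.7,0,0,0,0,0,0]]]' 30
python3 -c "
from h import *
go(.5737,.3778,.105,86)"
```

```text
t: 3.35
tool_pos: [0.6094, 0.1567, 0.0352]
orientation: [-1.251, -1.162, 1.143]
force: [0.8, 0.9, -0.0]
opening: 0.0443
t: 4.15
tool_pos: [0.6043, 0.1563, 0.1088]
orientation: [-1.245, -1.154, 1.149]
force: [-0.9, -0.7, -3.6]
opening: 0.0438
t4.15 tcp [0.6043 0.1563 0.1088] jaw 85.5 open 0.0438 F [-0.9 -0.7 -3.6]
tool down in tool axes [-0.0025  1.      0.0018]  shift cm [21.84  0.43  4.77] q [ 0.17  0.28  1.55  0.    1.32 -1.32] turn wy -0.5
```

```bash
python3 -m creep '[[[0.7,3,0,0.7,0,0,0],[0.7,3.8,0,0.8,0,0,0],[0.7,3.8,0,0.8,0,0,0],[0.7,3.8,0,0.8,0,0,0],[0.7,3.8,0,0.8,0,0,0],[0.7,2.8,0,0.6,0,0,0],[0.7,0,0,0,0,0,0],[0.7,0,0,0,0,0,0]]]' 30
python3 - <<'E'
from h import *
go(.5737,.3778,.05,86)
c=optics.read_camera("wrist"); np.savez("w2.npz",**c); cv2.imwrite("pics/w2.png",c["frame"][:,:,::-1])
P=cloud(c)
w=(c["frame"].min(2)>120)&(abs(P[...,2]-.012)<.008)&(P[...,1]>.25)&(P[...,0]>.4)&(P[...,0]<.63)
n,l,st,ce=cv2.connectedComponentsWithStats(w.astype(np.uint8))
for i in range(1,n):
    if st[i,4]>150:
        q=P[l==i]; print(st[i],np.median(q,0).round(4),cv2.minEnclosingCircle(q[:,:2].astype(np.float32)))
E
```

```text
t: 4.95
tool_pos: [0.5694, 0.3734, 0.0968]
orientation: [-1.241, -1.138, 1.159]
force: [0.3, -1.0, -3.8]
opening: 0.0436
t4.95 tcp [0.5694 0.3734 0.0968] jaw 85.4 open 0.0436 F [ 0.3 -1.  -3.8]
tool down in tool axes [ 0.0057  0.9999 -0.0123]  shift cm [ 0.49  4.67 -0.45] q [ 0.5   0.45  1.36  0.    1.35 -0.99] turn wy -0.6
[228  44  71  19 399] [0.445  0.3943 0.0119] ((0.44465070962905884, 0.39035701751708984), 0.02887813188135624)
[ 99  59  46 108 494] [0.4425 0.2567 0.0119] ((0.47863999009132385, 0.2690006196498871), 0.04744672402739525)
[307  59  20 150 976] [0.5164 0.4309 0.0116] ((0.5121563673019409, 0.4272502362728119), 0.06425173580646515)
[ 231   86   58   61 2785] [0.4891 0.3842 0.0123] ((0.4898667335510254, 0.38416945934295654), 0.02538260817527771)
[ 147  175   44   72 2671] [0.5675 0.292  0.0122] ((0.5695357322692871, 0.29259949922561646), 0.04103276506066322)
[ 223  175   76   54 1167] [0.5537 0.3897 0.0123] ((0.575108528137207, 0.37818536162376404), 0.03629480302333832)
```

View pics/w2.png

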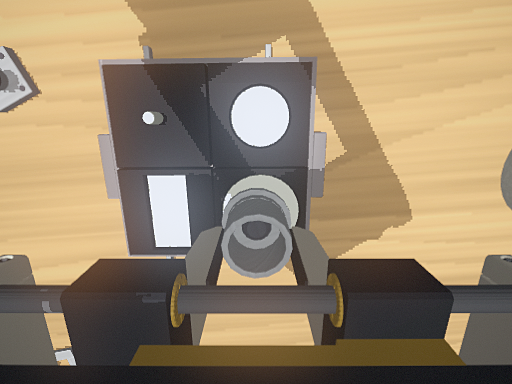

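The cup is gripped above the wide well (260,195), and the wrist view's tray fixes match the top camera's. I'll get the cup's rim height relative to the TCP.

```bash
python3 - <<'E'
from h import *
c=dict(np.load("w2.npz")); P=cloud(c); q=P[205:280,222:292].reshape(-1,3); q=q[(np.hypot(q[:,0]-.571,q[:,1]-.374)<.03)]
z=q[:,2]; h,e=np.histogram(z,bins=np.arange(.05,.14,.003)); print(list(zip(e.round(3),h)))
r=q[(z>np.percentile(z,97)-.004)]; print(np.median(r,0),cv2.minEnclosingCircle(r[:,:2].astype(np.float32)))
go(.574,.378,.06,86)
E
```

```text
[(np.float64(0.05), np.int64(0)), (np.float64(0.053), np.int64(0)), (np.float64(0.056), np.int64(0)), (np.float64(0.059), np.int64(0)), (np.float64(0.062), np.int64(4)), (np.float64(0.065), np.int64(225)), (np.float64(0.068), np.int64(23)), (np.float64(0.071), np.int64(471)), (np.float64(0.074), np.int64(356)), (np.float64(0.077), np.int64(400)), (np.float64(0.08), np.int64(152)), (np.float64(0.083), np.int64(162)), (np.float64(0.086), np.int64(182)), (np.float64(0.089), np.int64(234)), (np.float64(0.092), np.int64(245)), (np.float64(0.095), np.int64(247)), (np.float64(0.098), np.int64(271)), (np.float64(0.101), np.int64(289)), (np.float64(0.104), np.int64(1321)), (np.float64(0.107), np.int64(16)), (np.float64(0.11), np.int64(0)), (np.float64(0.113), np.int64(0)), (np.float64(0.116), np.int64(0)), (np.float64(0.119), np.int64(0)), (np.float64(0.122), np.int64(0)), (np.float64(0.125), np.int64(0)), (np.float64(0.128), np.int64(0)), (np.float64(0.131), np.int64(0)), (np.float64(0.134), np.int64(0)), (np.float64(0.137), np.int64(0))]
[0.56471083 0.37564311 0.10531697] ((0.5665286779403687, 0.3756901025772095), 0.02211107686161995)
t5.00 tcp [0.5692 0.3733 0.0967] jaw 85.4 open 0.0436 F [-0.5 -0.5 -3.7]
tool down in tool axes [ 0.0054  0.9999 -0.0128]  shift cm [ 0.53  3.66 -0.48] q [ 0.5   0.45  1.36  0.    1.35 -0.99] turn wy -0.6
```

```bash
python3 -m creep '[[[0.7,0.3,0,-0.8,-0.7,0,-0.3],[0.7,0,1.5,0,0,0,0],[0.7,0,1.5,0,0,0,0],[0.7,0,1,0,0,0,0],[0.7,0,0.5,0,0,0,0],[0.7,0,0,0,0,0,0],[0.7,0,0,0,0,0,0],[0.7,0,0,0,0,0,0]]]' 30
python3 -c "
from h import *
go(.582,.380,.047,86)"
```

```text
t: 5.8
tool_pos: [0.5794, 0.3708, 0.0468]
orientation: [-1.249, -1.144, 1.146]
force: [-0.5, 0.9, -1.4]
opening: 0.0436
t5.80 tcp [0.5794 0.3708 0.0468] jaw 85.0 open 0.0436 F [-0.5  0.9 -1.4]
tool down in tool axes [ 0.001  1.    -0.001]  shift cm [ 0.94 -0.02 -0.18] q [ 0.49  0.5   1.38 -0.    1.26 -0.99] turn wy -1.0
```

```bash
python3 -m creep '[[[0.7,0.2,0,0,0,0,0],[0.7,0,0.15,0,0,0,0],[0.7,0,0.1,0,0,0,0],[0.7,0,0,0,0,0,0],[0.6,0,0,0,0,0,0],[0.4,0,0,0,0,0,0],[0.3,0,0,0,0,0,0],[0.3,0,0,0,0,0,0]]]' 20
python3 -c "
from h import *
go(.582,.380,.047,86)"
```

```text
t: 6.6
tool_pos: [0.5806, 0.3734, 0.047]
orientation: [-1.25, -1.146, 1.145]
force: [1.1, 0.2, 0.0]
opening: 0.0625
t6.60 tcp [0.5806 0.3734 0.047 ] jaw 85.0 open 0.0625 F [1.1 0.2 0. ]
tool down in tool axes [3.0e-04 1.0e+00 1.1e-03]  shift cm [ 0.67  0.   -0.09] q [ 0.5   0.51  1.37 -0.    1.26 -0.99] turn wy -1.0
```

```bash
python3 -m creep '[[[0.3,0,-2,0,0,0,0],[0.3,0,-4,0,0,0,0],[0.3,0,-3.5,0,0,0,0],[0.3,-2,-1,0.3,0,0,0],[0.3,-4.6,0,0.6,0,0,0],[0.3,-4.6,0,0.6,0,0,0],[0.3,-4.6,0,0.6,0,0,0],[0.3,-4.6,0,0.6,0,0,0]]]' 20
python3 - <<'E'
from h import *
go(.459,-.167,.14,86)
c=optics.read_camera("top"); P=cloud(c)
q=P[(np.hypot(P[...,0]-.574,P[...,1]-.377)<.045)&(P[...,2]>.03)]; print(np.median(q,0),np.percentile(q[:,2],95),cv2.minEnclosingCircle(q[:,:2].astype(np.float32)))
E
```

```text
t: 7.4
tool_pos: [0.5364, 0.1726, 0.1571]
orientation: [-1.249, -1.157, 1.146]
force: [0.9, -1.2, -1.6]
opening: 0.0652
t7.40 tcp [0.5364 0.1726 0.1571] jaw 85.5 open 0.0652 F [ 0.9 -1.2 -1.6]
tool down in tool axes [-0.0028  1.      0.0069]  shift cm [-34.47   1.58   5.04] q [ 0.22  0.07  1.69  0.    1.38 -1.27] turn wy -0.5
  return _methods._mean(a, axis=axis, dtype=dtype,
  ret = um.true_divide(
Traceback (most recent call last):
IndexError: index -1 is out of bounds for axis 0 with size 0
```

```bash
python3 -m creep '[[[0.3,-4.7,0,0.7,0.4,0,0.2],[0.3,-4.7,0,0.7,0,0,0],[0.3,-4.7,0,0.7,0,0,0],[0.3,-4.7,0,0.7,0,0,0],[0.3,-4.7,0,0.7,0,0,0],[0.3,-4.7,0.4,0.7,0,0,0],[0.3,-4,0.4,0.6,0,0,0],[0.3,-2,0.4,0.3,0,0,0]]]' 20
python3 - <<'E'
from h import *
go(.459,-.167,.045,86)
c=optics.read_camera("top"); P=cloud(c)
cv2.imwrite("pics/t2.png",cv2.resize(c["frame"][130:290,80:340,::-1],(780,480),interpolation=cv2.INTER_CUBIC))
q=P[(np.hypot(P[...,0]-.574,P[...,1]-.377)<.045)&(P[...,2]>.03)]; print(len(q))
if len(q): print(np.median(q,0),np.percentile(q[:,2],95),cv2.minEnclosingCircle(q[:,:2].astype(np.float32)))
c=optics.read_camera("wrist"); P=cloud(c); z=P[...,2]; np.savez("w3.npz",**c)
q=P[(np.hypot(P[...,0]-.459,P[...,1]+.167)<.03)&(z>.05)&(z<.08)]; print("chuck",len(q))
r=q[q[:,2]>np.percentile(q[:,2],95)-.004]; print(np.median(r,0),cv2.minEnclosingCircle(r[:,:2].astype(np.float32)))
E
```

```text
t: 8.25
tool_pos: [0.456, -0.1782, 0.1496]
orientation: [-1.258, -1.153, 1.15]
force: [0.7, -0.2, 0.9]
opening: 0.0649
t8.25 tcp [ 0.456  -0.1782  0.1496] jaw 85.4 open 0.0649 F [ 0.7 -0.2  0.9]
tool down in tool axes [0.0067 0.9999 0.0094]  shift cm [ 1.21 10.46 -0.12] q [-0.48 -0.13  1.9  -0.    1.36 -1.97] turn wy -0.6
140
[0.57555992 0.37313251 0.05000398] 0.05645042726683373 ((0.5752466320991516, 0.37354719638824463), 0.02242613397538662)
chuck 320
[ 0.45990284 -0.16656336  0.06396447] ((0.4605098068714142, -0.16657084226608276), 0.00904717855155468)
```

View pics/t2.png

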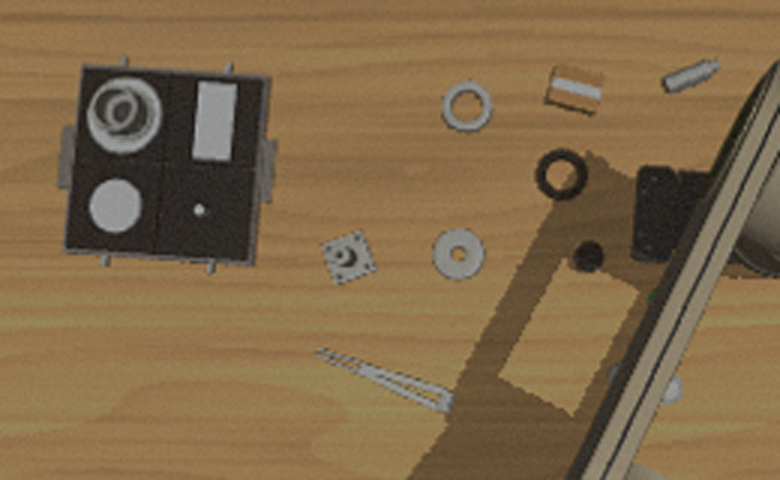

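The cup is seated in the wide well (120,113), with its rim at 56 mm as it should be when home. Chuck next.

```bash
python3 -m creep '[[[0.3,1.2,0,-0.3,0.5,0,-0.4],[0.3,0,1.5,0,0,0,0],[0.3,0,2,0,0,0,0],[0.3,0,2,0,0,0,0],[0.3,0,0.5,0,0,0,0],[0.3,0,0,0,0,0,0],[0.3,0,0,0,0,0,0],[0.3,0,0,0,0,0,0]]]' 20
python3 -c "
from h import *
go(.4605,-.1666,.043,86)"
```

```text
t: 9.15
tool_pos: [0.463, -0.1572, 0.0859]
orientation: [-1.241, -1.157, 1.153]
force: [0.1, -0.5, 0.2]
opening: 0.0653
t9.15 tcp [ 0.463  -0.1572  0.0859] jaw 85.8 open 0.0653 F [ 0.1 -0.5  0.2]
tool down in tool axes [-3.e-03  1.e+00  3.e-04]  shift cm [-0.96  4.29  0.19] q [-0.43 -0.05  1.94  0.    1.25 -1.93] turn wy -0.2
```

```bash
python3 -m creep '[[[0.3,-0.9,0,0.2,0,0,0],[0.3,0,0,0,0,0,0],[0.3,0,1,0,0,0,0],[0.3,0,1.5,0,0,0,0],[0.3,0,1.3,0,0,0,0],[0.3,0,0.4,0,0,0,0],[0.3,0,0,0,0,0,0],[0.3,0,0,0,0,0,0]]]' 20
python3 -c "
from h import *
go(.4605,-.1666,.043,86)"
```

```text
t: 9.95
tool_pos: [0.4618, -0.1684, 0.0435]
orientation: [-1.246, -1.158, 1.151]
force: [-0.3, -0.2, -0.8]
opening: 0.065
t9.95 tcp [ 0.4618 -0.1684  0.0435] jaw 85.7 open 0.0650 F [-0.3 -0.2 -0.8]
tool down in tool axes [-0.0012  1.      0.0047]  shift cm [0.17 0.05 0.15] q [-0.46  0.01  1.97  0.    1.16 -1.95] turn wy -0.3
```

```bash
python3 -m creep '[[[0.85,0.15,0,0.1,0,0,0],[0.85,0,0,0,0,0,0],[0.85,0,0,0,0,0,0],[0.85,0,0,0,0,0,0],[0.85,0,0,0,0,0,0],[0.85,0,0,0,0,0,0],[0.85,0,0,0,0,0,0],[0.85,0,0,0,0,0,0]]]' 30
python3 -c "
from h import *
go(.4605,-.1666,.043,86)"
```

```text
t: 10.75
tool_pos: [0.4623, -0.1673, 0.0455]
orientation: [-1.25, -1.159, 1.151]
force: [0.0, -0.3, -0.7]
opening: 0.0172
t10.75 tcp [ 0.4623 -0.1673  0.0455] jaw 85.7 open 0.0172 F [ 0.  -0.3 -0.7]
tool down in tool axes [1.0e-04 1.0e+00 7.8e-03]  shift cm [0.05 0.25 0.19] q [-0.45  0.01  1.97  0.    1.16 -1.95] turn wy -0.3
```

```bash
python3 -m creep '[[[0.85,0,-1,0,0,0,0],[0.85,0,-2.5,0,0,0,0],[0.85,0,-3.5,0,0,0,0],[0.85,0,-2.5,0,0,0,0],[0.85,2.5,-1,0.1,0,0,0],[0.85,4,0,0.1,0,0,0],[0.85,4.5,0,0.1,0,0,0],[0.85,4.5,0,0.1,0,0,0]]]' 30
python3 -c "
from h import *
go(.4895,.3842,.14,86)"
```

```text
t: 11.55
tool_pos: [0.4684, -0.0121, 0.1588]
orientation: [-1.254, -1.153, 1.143]
force: [0.6, -0.6, -1.2]
opening: 0.0174
t11.55 tcp [ 0.4684 -0.0121  0.1588] jaw 85.2 open 0.0174 F [ 0.6 -0.6 -1.2]
tool down in tool axes [-1.0e-04  1.0e+00  8.1e-03]  shift cm [39.66  1.88  1.24] q [-0.14 -0.2   1.94  0.    1.39 -1.62] turn wy -0.8
```

```bash
python3 -m creep '[[[0.85,4.8,0,0.1,0.4,0,0],[0.85,4.8,0,0.1,0,0,0],[0.85,4.8,0,0.1,0,0,0],[0.85,4.8,0,0.1,0,0,0],[0.85,4.8,0.3,0.1,0,-0.8,0],[0.85,4.8,0.3,0.2,0,0,0],[0.85,4.8,0.3,0.2,0,0,0],[0.85,4,0.3,0.2,0,0,0]]]' 30
python3 -m creep '[[[0.85,1,0,0,0,0,0],[0.85,0,0.5,0,0,0,0],[0.85,0,1,0,0,0,0],[0.85,0,0,0,0,0,0],[0.85,0,0,0,0,0,0],[0.85,0,0,0,0,0,0],[0.85,0,0,0,0,0,0],[0.85,0,0,0,0,0,0]]]' 30
python3 - <<'E'
from h import *
go(.4895,.3842,.0555,86)
c=optics.read_camera("wrist"); P=cloud(c); z=P[...,2]; np.savez("w4.npz",**c); cv2.imwrite("pics/w4.png",c["frame"][:,:,::-1])
s,M=pose(); t=s["tool_pos"]
q=P[(np.hypot(P[...,0]-t[0],P[...,1]-t[1])<.02)&(z>t[2])&(z<t[2]+.04)]; h,e=np.histogram(q[:,2],bins=np.arange(t[2],t[2]+.04,.002)); print(list(zip(e.round(3).tolist(),h.tolist())))
r=q[(q[:,2]>t[2]+.012)]; print(len(r),np.median(r,0),cv2.minEnclosingCircle(r[:,:2].astype(np.float32)))
E
```

```text
t: 12.35
tool_pos: [0.4857, 0.3793, 0.1536]
orientation: [-1.246, -1.163, 1.153]
force: [0.5, -0.5, -0.6]
opening: 0.0172
t: 13.15
tool_pos: [0.4857, 0.3884, 0.1375]
orientation: [-1.246, -1.161, 1.155]
force: [0.4, -0.2, -2.5]
opening: 0.0175
t13.15 tcp [0.4857 0.3884 0.1375] jaw 86.0 open 0.0175 F [ 0.4 -0.2 -2.5]
tool down in tool axes [1.0e-04 1.0e+00 5.3e-03]  shift cm [-0.39  8.2  -0.37] q [ 0.59  0.24  1.53 -0.    1.36 -0.91] turn wy -0.0
[(0.138, 69), (0.14, 81), (0.142, 77), (0.144, 85), (0.146, 109), (0.148, 88), (0.15, 112), (0.152, 97), (0.154, 281), (0.156, 505), (0.158, 90), (0.16, 68), (0.162, 71), (0.164, 66), (0.166, 89), (0.168, 85), (0.17, 73), (0.172, 57), (0.174, 72), (0.176, 82)]
1748 [0.47841121 0.38956574 0.15655383] ((0.47927817702293396, 0.3889547288417816), 0.018270738422870636)
```

View pics/w4.png

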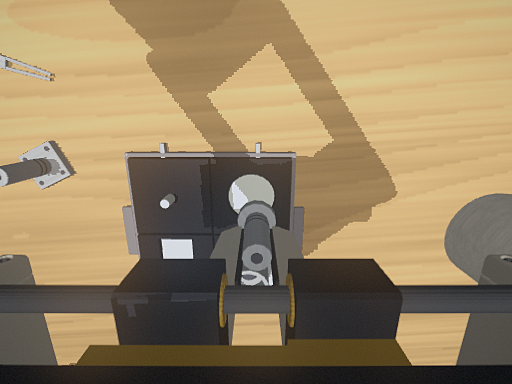

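The chuck hangs over the small well (250,195), its top about 19 mm above the TCP. Home is therefore TCP z ≈ 0.057.

```bash
python3 -m creep '[[[0.85,-0.4,0,-0.55,0.3,0,0],[0.85,0,1,0,0,0,0],[0.85,0,2,0,0,0,0],[0.85,0,2,0,0,0,0],[0.85,0,0.7,0,0,0,0],[0.85,0,0,0,0,0,0],[0.85,0,0,0,0,0,0],[0.85,0,0,0,0,0,0]]]' 30
python3 -c "
from h import *
go(.4913,.3842,.057,86)"
```

```text
t: 14.0
tool_pos: [0.4928, 0.3837, 0.0787]
orientation: [-1.242, -1.159, 1.156]
force: [0.4, 0.0, -1.7]
opening: 0.0177
t14.00 tcp [0.4928 0.3837 0.0787] jaw 86.0 open 0.0177 F [ 0.4  0.  -1.7]
tool down in tool axes [-0.0012  1.      0.0014]  shift cm [0.03 2.16 0.16] q [ 0.58  0.31  1.57  0.    1.26 -0.92] turn wy -0.0
```

```bash
python3 -m creep '[[[0.85,0,1,0.1,0,0,0],[0.85,0,0.8,0,0,0,0],[0.85,0,0.2,0,0,0,0],[0.85,0,0,0,0,0,0],[0.85,0,0,0,0,0,0],[0.85,0,0,0,0,0,0],[0.85,0,0,0,0,0,0],[0.85,0,0,0,0,0,0]]]' 30
python3 -c "
from h import *
go(.4913,.3842,.057,86)"
```

```text
t: 14.8
tool_pos: [0.4932, 0.3849, 0.0596]
orientation: [-1.242, -1.162, 1.152]
force: [-0.2, 0.3, -1.9]
opening: 0.0178
t14.80 tcp [0.4932 0.3849 0.0596] jaw 86.0 open 0.0178 F [-0.2  0.3 -1.9]
tool down in tool axes [-0.0038  1.      0.0047]  shift cm [-0.09  0.26  0.18] q [ 0.58  0.33  1.58  0.    1.23 -0.92] turn wy -0.0
```

```bash
python3 -m creep '[[[0.85,0,0.3,0.1,0.2,0,0.2],[0.85,0,0.1,0,0,0,0],[0.85,0,0.1,0,0,0,0],[0.85,0,0.1,0,0,0,0],[0.85,0,0,0,0,0,0],[0.85,0,0,0,0,0,0],[0.85,0,0,0,0,0,0],[0.85,0,0,0,0,0,0]]]' 30
python3 -c "
from h import *
go(.4913,.3842,.057,86)"
```

```text
t: 15.6
tool_pos: [0.4931, 0.3855, 0.0575]
orientation: [-1.243, -1.159, 1.156]
force: [-1.1, -1.3, 0.6]
opening: 0.0173
t15.60 tcp [0.4931 0.3855 0.0575] jaw 86.0 open 0.0173 F [-1.1 -1.3  0.6]
tool down in tool axes [-4.0e-04  1.0e+00  2.6e-03]  shift cm [-0.15  0.05  0.17] q [ 0.58  0.34  1.57 -0.    1.23 -0.92] turn wy -0.0
```

```bash
python3 -m creep '[[[0.85,0,0.15,0,0,0,0],[0.85,0,0.1,0,0,0,0],[0.75,0,0,0,0,0,0],[0.7,0,0,0,0,0,0],[0.55,0,0,0,0,0,0],[0.45,0,0,0,0,0,0],[0.45,0,0,0,0,0,0],[0.45,0,0,0,0,0,0]]]' 20
python3 -c "
from h import *
go(.4913,.3842,.057,86)"
```

```text
t: 16.4
tool_pos: [0.4941, 0.3862, 0.0577]
orientation: [-1.244, -1.161, 1.154]
force: [0.4, 0.3, 0.7]
opening: 0.0505
t16.40 tcp [0.4941 0.3862 0.0577] jaw 86.0 open 0.0505 F [0.4 0.3 0.7]
tool down in tool axes [-0.0015  1.      0.0044]  shift cm [-0.21  0.07  0.27] q [ 0.58  0.34  1.57 -0.    1.23 -0.92] turn wy -0.0
```

```bash
python3 -m creep '[[[0.4,0,-2,0,0,0,0],[0.3,0,-4,0,0,0,0],[0.3,0,-3.7,0,0,0,0],[0.3,-2,0,-0.6,0,0,0],[0.3,-4.5,0,-1.5,0,0,0],[0.3,-4.5,0,-1.5,0,0,0],[0.3,-4.5,0,-1.5,0,0,0],[0.3,-4.5,0,-1.5,0,0,0]]]' 20
python3 -m creep '[[[0.3,-4.5,0,-1.5,0,0,0],[0.3,-4.5,0,-1.5,0,0,0],[0.3,-2.5,0,-1,0,0,0],[0.3,-1,0,-0.3,0,0,0],[0.3,0,0,0,0,0,0],[0.3,0,0,0,0,0,0],[0.3,0,0,0,0,0,0],[0.3,0,0,0,0,0,0]]]' 20
python3 - <<'E'
from h import *
go(.581,.0546,.015,86)
c=optics.read_camera("top"); P=cloud(c); np.savez("t3.npz",**c)
q=P[(np.hypot(P[...,0]-.49,P[...,1]-.384)<.03)&(P[...,2]>.03)]; print("chuck",len(q))
if len(q): r=q[q[:,2]>.065]; print(np.percentile(q[:,2],90),cv2.minEnclosingCircle(r[:,:2].astype(np.float32)))
c=optics.read_camera("wrist"); P=cloud(c); z=P[...,2]; np.savez("w5.npz",**c)
r=P[(np.hypot(P[...,0]-.581,P[...,1]-.0546)<.035)&(z>.011)&(z<.02)]; print("ring",len(r),np.median(r,0),cv2.minEnclosingCircle(r[:,:2].astype(np.float32)))
E
```

```text
t: 17.2
tool_pos: [0.5453, 0.1816, 0.1583]
orientation: [-1.239, -1.17, 1.161]
force: [0.7, -0.3, 0.3]
opening: 0.065
t: 18.0
tool_pos: [0.5816, 0.0467, 0.1586]
orientation: [-1.241, -1.168, 1.157]
force: [-0.1, 0.0, 1.0]
opening: 0.0651
t18.00 tcp [0.5816 0.0467 0.1586] jaw 86.3 open 0.0651 F [-0.1  0.   1. ]
tool down in tool axes [-0.0026  1.      0.006 ]  shift cm [ 0.75 14.36  0.19] q [-0.01  0.12  1.63  0.    1.39 -1.52] turn wy 0.3
chuck 71
0.07575908255853618 ((0.4898185729980469, 0.38492247462272644), 0.009187077172100544)
ring 811 [0.58107989 0.05476416 0.01581395] ((0.5821034908294678, 0.05502989515662193), 0.023931190371513367)
```

The chuck is home: its top is at 75.8 mm, with 76 expected. Now the clamp ring.

```bash
python3 -m creep '[[[0.15,0.8,0,0.1,0.3,0,0.1],[0.15,0,2,0,0,0,0],[0.15,0,4,0,0,0,0],[0.15,0,3.3,0,0,0,0],[0.15,0,1,0,0,0,0],[0.15,0,0,0,0,0,0],[0.15,0,0,0,0,0,0],[0.15,0,0,0,0,0,0]]]' 20
python3 -c "
from h import *
go(.5815,.0549,.015,86)"
```

```text
t: 18.9
tool_pos: [0.5841, 0.0613, 0.058]
orientation: [-1.24, -1.171, 1.161]
force: [-0.4, 0.9, 0.2]
opening: 0.0792
t18.90 tcp [0.5841 0.0613 0.058 ] jaw 86.6 open 0.0792 F [-0.4  0.9  0.2]
tool down in tool axes [-0.002   1.      0.0068]  shift cm [-0.66  4.29  0.26] q [ 0.02  0.24  1.69  0.    1.2  -1.5 ] turn wy 0.6
```

```bash
python3 -m creep '[[[0.15,-0.6,0,0.25,0.4,0,0.1],[0.15,0,1,0,0,0,0],[0.15,0,1.5,0,0,0,0],[0.15,0,1.2,0,0,0,0],[0.15,0,0.4,0,0,0,0],[0.15,0,0,0,0,0,0],[0.15,0,0,0,0,0,0],[0.15,0,0,0,0,0,0]]]' 20
python3 -c "
from h import *
go(.5815,.0549,.015,86)"
```

```text
t: 19.7
tool_pos: [0.5833, 0.0545, 0.0165]
orientation: [-1.239, -1.168, 1.163]
force: [-0.5, 0.3, 0.2]
opening: 0.0792
t19.70 tcp [0.5833 0.0545 0.0165] jaw 86.6 open 0.0792 F [-0.5  0.3  0.2]
tool down in tool axes [-3.0e-04  1.0e+00  3.8e-03]  shift cm [0.03 0.15 0.18] q [ 0.01  0.29  1.71  0.    1.13 -1.51] turn wy 0.6
```

```bash
python3 -m creep '[[[0.15,0,0.2,0.2,0,0,0],[0.6,0,0,0,0,0,0],[0.6,0,0,0,0,0,0],[0.6,0,0,0,0,0,0],[0.6,0,0,0,0,0,0],[0.6,0,0,0,0,0,0],[0.6,0,0,0,0,0,0],[0.6,0,0,0,0,0,0]]]' 25
python3 -c "
from h import *
go(.5815,.0549,.015,86)"
```

```text
t: 20.5
tool_pos: [0.5822, 0.0548, 0.0158]
orientation: [-1.241, -1.17, 1.162]
force: [0.3, -0.2, -0.1]
opening: 0.0477
t20.50 tcp [0.5822 0.0548 0.0158] jaw 86.6 open 0.0477 F [ 0.3 -0.2 -0.1]
tool down in tool axes [-5.0e-04  1.0e+00  6.3e-03]  shift cm [0.01 0.08 0.07] q [ 0.01  0.29  1.72  0.    1.13 -1.51] turn wy 0.6
```

```bash
python3 -m creep '[[[0.6,0,-1,0,0.3,0,0],[0.6,0,-2.5,0,0,0,0],[0.6,0,-3.5,0,0,0,0],[0.6,0,-2,0,0,0,0],[0.6,2,0,1,0,0,0],[0.6,4,0,1.9,0,0,0],[0.6,4,0,1.9,0,0,0],[0.6,4,0,1.9,0,0,0]]]' 25
python3 -m creep '[[[0.6,4,0,1.9,0,0,0],[0.6,3.5,0,1.6,0,0,0],[0.6,1.5,0,0.7,0,0.6,0],[0.6,0.4,0,0.2,0,0,0],[0.6,0,0,0,0,0,0],[0.6,0,0,0,0,0,0],[0.6,0,0,0,0,0,0],[0.6,0,0,0,0,0,0]]]' 25
python3 - <<'E'
from h import *
go(.4826,.2975,.034,86)
c=optics.read_camera("wrist"); P=cloud(c); z=P[...,2]; np.savez("w6.npz",**c); cv2.imwrite("pics/w6.png",c["frame"][:,:,::-1])
s,M=pose(); t=s["tool_pos"]
q=P[(np.hypot(P[...,0]-t[0],P[...,1]-t[1])<.035)&(z>t[2]-.018)&(z<t[2]+.006)]; h,e=np.histogram(q[:,2]-t[2],bins=np.arange(-.018,.007,.002)); print(list(zip(e.round(3).tolist(),h.tolist())))
f=c["frame"].min(2); r=P[(f>110)&(np.hypot(P[...,0]-.4826,P[...,1]-.2975)<.02)&(z>.03)&(z<.046)]
print("peg",len(r), np.median(r,0) if len(r) else "")
E
```

```text
t: 21.3
tool_pos: [0.5245, 0.1976, 0.1147]
orientation: [-1.242, -1.16, 1.157]
force: [0.2, 1.4, -1.9]
opening: 0.048
t: 22.1
tool_pos: [0.4844, 0.3005, 0.1191]
orientation: [-1.245, -1.157, 1.151]
force: [0.2, -0.1, -1.9]
opening: 0.0477
t22.10 tcp [0.4844 0.3005 0.1191] jaw 85.7 open 0.0477 F [ 0.2 -0.1 -1.9]
tool down in tool axes [-0.0019  1.      0.0034]  shift cm [-0.33  8.51  0.18] q [ 0.47  0.13  1.7  -0.    1.31 -1.03] turn wy -0.3
[(-0.018, 0), (-0.016, 16), (-0.014, 115), (-0.012, 140), (-0.01, 152), (-0.008, 181), (-0.006, 193), (-0.004, 215), (-0.002, 1247), (-0.0, 1256), (0.002, 70), (0.004, 69)]
peg 33 [0.48104697 0.29796301 0.03939789]
```

View pics/w6.png

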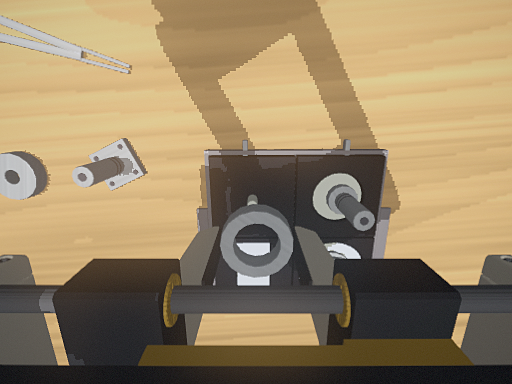

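The ring hangs level over the peg (253,200), its top at TCP height. The chuck stands in the small well (338,195).

```bash
python3 -m creep '[[[0.6,-0.3,0,0.1,0.2,0,0.1],[0.6,0,1.5,0,0,0,0],[0.6,0,2,0,0,0,0],[0.6,0,1.3,0,0,0,0],[0.6,0,0.5,0,0,0,0],[0.6,0,0,0,0,0,0],[0.6,0,0,0,0,0,0],[0.6,0,0,0,0,0,0]]]' 25
python3 -c "
from h import *
go(.483,.2975,.034,86)"
```

```text
t: 22.95
tool_pos: [0.4834, 0.2951, 0.0614]
orientation: [-1.245, -1.15, 1.153]
force: [-1.1, 0.5, -1.7]
opening: 0.0473
t22.95 tcp [0.4834 0.2951 0.0614] jaw 85.5 open 0.0473 F [-1.1  0.5 -1.7]
tool down in tool axes [ 0.001   1.     -0.0016]  shift cm [0.24 2.74 0.05] q [ 0.46  0.19  1.74 -0.    1.21 -1.04] turn wy -0.5
```

```bash
python3 -m creep '[[[0.6,0.2,0.5,0,0,0,0],[0.6,0,1,0,0,0,0],[0.6,0,0.8,0,0,0,0],[0.6,0,0.3,0,0,0,0],[0.6,0,0.1,0,0,0,0],[0.6,0,0,0,0,0,0],[0.6,0,0,0,0,0,0],[0.6,0,0,0,0,0,0]]]' 25
python3 -c "
from h import *
go(.483,.2975,.034,86)"
```

```text
t: 23.75
tool_pos: [0.4848, 0.2981, 0.034]
orientation: [-1.245, -1.153, 1.151]
force: [-0.2, 0.1, -1.7]
opening: 0.0479
t23.75 tcp [0.4848 0.2981 0.034 ] jaw 85.5 open 0.0479 F [-0.2  0.1 -1.7]
tool down in tool axes [-7.0e-04  1.0e+00  1.3e-03]  shift cm [-0.08  0.    0.18] q [ 0.46  0.23  1.75 -0.    1.16 -1.03] turn wy -0.5
```

```bash
python3 -m creep '[[[0.6,0,0.15,0.1,0,0,0],[0.6,0,0.15,0,0,0,0],[0.6,0,0.1,0,0,0,0],[0.6,0,0.1,0,0,0,0],[0.6,0,0,0,0,0,0],[0.6,0,0,0,0,0,0],[0.6,0,0,0,0,0,0],[0.6,0,0,0,0,0,0]]]' 25
python3 -c "
from h import *
go(.483,.2975,.034,86)"
```

```text
t: 24.55
tool_pos: [0.485, 0.2984, 0.034]
orientation: [-1.247, -1.155, 1.149]
force: [-0.2, 0.5, -1.9]
opening: 0.0474
t24.55 tcp [0.485  0.2984 0.034 ] jaw 85.5 open 0.0474 F [-0.2  0.5 -1.9]
tool down in tool axes [-0.0011  1.      0.0037]  shift cm [-0.1 -0.   0.2] q [ 0.46  0.23  1.75 -0.    1.16 -1.03] turn wy -0.5
```

```bash
python3 -m creep '[[[0.6,0,0.3,0.1,0,0,0],[0.6,0,0.3,0,0,0,0],[0.6,0,0.3,0,0,0,0],[0.6,0,0.2,0,0,0,0],[0.6,0,0.2,0,0,0,0],[0.6,0,0.2,0,0,0,0],[0.6,0,0.1,0,0,0,0],[0.6,0,0.1,0,0,0,0]]]' 25
python3 -c "
from h import *
go(.483,.2975,.034,86)"
```

```text
t: 25.35
tool_pos: [0.4853, 0.2985, 0.0336]
orientation: [-1.248, -1.154, 1.151]
force: [-4.7, -2.3, 7.6]
opening: 0.0477
t25.35 tcp [0.4853 0.2985 0.0336] jaw 85.6 open 0.0477 F [-4.7 -2.3  7.6]
tool down in tool axes [0.0012 1.     0.0036]  shift cm [-0.12 -0.04  0.22] q [ 0.46  0.23  1.75 -0.    1.16 -1.03] turn wy -0.4
```

Firm contact at TCP z 0.0336, the expected home height. Releasing.

```bash
python3 -m creep '[[[0.5,0,0,0,0,0,0],[0.45,0,0,0,0,0,0],[0.38,0,0,0,0,0,0],[0.38,0,0,0,0,0,0],[0.38,0,0,0,0,0,0],[0.38,0,-1.5,0,0,0,0],[0.38,0,-3,0,0,0,0],[0.38,0,-3,0,0,0,0]]]' 20
python3 -c "
from h import *
go(.611,-.157,.14,22)"
```

```text
t: 26.15
tool_pos: [0.4818, 0.297, 0.1069]
orientation: [-1.246, -1.146, 1.158]
force: [0.1, 0.7, -0.7]
opening: 0.058
t26.15 tcp [0.4818 0.297  0.1069] jaw 85.6 open 0.0580 F [ 0.1  0.7 -0.7]
tool down in tool axes [ 0.0059  1.     -0.0042]  shift cm [-44.28  -3.12 -16.38] q [ 0.46  0.14  1.71 -0.    1.3  -1.03] turn wy 63.6
```

```bash
python3 -m creep '[[[0.4,-3,-2,-1.1,0,0,0],[0.4,-4.3,-1.2,-1.6,0,0,0],[0.4,-4.5,0,-1.7,0,0,0],[0.4,-4.5,0,-1.7,0,0,0],[0.4,-4.5,0,-1.7,0,0,0],[0.4,-4.5,0,-1.7,0,0,0],[0.4,-4.5,0,-1.7,0,0,0],[0.4,-4.5,0,-1.7,0,0,0]]]' 20
python3 -m creep '[[[0.4,-4.5,0,-1.7,0,0,0],[0.4,-4,0,-1.5,0,0,0],[0.4,-1.5,0,-0.5,0,0,0],[0.4,0,0,0,0,8,0],[0.4,0,0,0,0,8,0],[0.4,0,0,0,0,8,0],[0.4,0,0,0,0,8,0],[0.4,0,0,0,0,8,0]]]' 20
python3 - <<'E'
from h import *
go(.611,-.157,.14,22)
c=optics.read_camera("top"); P=cloud(c)
r=P[(np.hypot(P[...,0]-.4826,P[...,1]-.2975)<.035)&(P[...,2]>.026)]; print("ring",len(r),np.median(r,0) if len(r) else "",cv2.minEnclosingCircle(r[:,:2].astype(np.float32)) if len(r) else "")
c=optics.read_camera("wrist"); P=cloud(c); z=P[...,2]; np.savez("w7.npz",**c)
q=P[(np.hypot(P[...,0]-.611,P[...,1]+.157)<.04)&(z>.006)&(z<.025)]; print("bar",len(q),np.median(q,0))
if len(q): q=q[:,:2]; u,s,v=np.linalg.svd(q-q.mean(0),full_matrices=False); print(q.mean(0),np.degrees(np.arctan2(v[0,1],v[0,0])),cv2.minAreaRect(q.astype(np.float32)))
E
```

```text
t: 26.95
tool_pos: [0.5931, -0.0588, 0.1609]
orientation: [-1.252, -1.174, 1.151]
force: [1.1, 0.2, -0.2]
opening: 0.0556
t: 27.75
tool_pos: [0.6254, -0.1715, 0.171]
orientation: [-1.496, -0.625, 0.589]
force: [-0.2, 0.2, -0.6]
opening: 0.0554
t27.75 tcp [ 0.6254 -0.1715  0.171 ] jaw 44.4 open 0.0554 F [-0.2  0.2 -0.6]
tool down in tool axes [-0.0163  0.9997  0.0188]  shift cm [-0.06  3.06  2.11] q [-0.35  0.27  1.44  0.01  1.41 -1.13] turn wy 22.4
ring 164 [0.48339238 0.29702503 0.03258911] ((0.4849601089954376, 0.29878461360931396), 0.024411382153630257)
bar 642 [ 0.61064697 -0.15395344  0.01482525]
[ 0.61081475 -0.1543928 ] 112.62078471625627 ((0.6124812960624695, -0.15718936920166016), (0.01858905889093876, 0.05394449084997177), 22.615385055541992)
```

The ring is seated over the peg, with its top at about 33 mm (34 expected). Aligning for the bar.

```bash
python3 -m creep '[[[0.4,0,1,2,0,0,0],[0.4,0,0,0,1,0,0.9],[0.4,0,0,0,0,7.3,0],[0.4,0,0,0,0,7.3,0],[0.4,0,0,0,0,7,0],[0.4,0,1,0,0,0,0],[0.4,0,0,0,0,0,0],[0.4,0,0,0,0,0,0]]]' 20
python3 -c "
from h import *
go(.6115,-.1555,.06,22.6)"
```

```text
t: 28.65
tool_pos: [0.6132, -0.1553, 0.1542]
orientation: [-1.546, -0.334, 0.335]
force: [0.1, -0.3, 0.5]
opening: 0.0557
t28.65 tcp [ 0.6132 -0.1553  0.1542] jaw 24.4 open 0.0557 F [ 0.1 -0.3  0.5]
tool down in tool axes [5.0e-04 1.0e+00 1.5e-03]  shift cm [-0.16  9.42  0.07] q [-0.33  0.26  1.48 -0.    1.4  -0.75] turn wy 1.8
```

```bash
python3 -m creep '[[[0.4,-0.15,1.5,0.1,0,1.8,0],[0.4,0,3,0,0,0,0],[0.4,0,3,0,0,0,0],[0.4,0,2,0,0,0,0],[0.4,0,0.8,0,0,0,0],[0.4,0,0,0,0,0,0],[0.4,0,0,0,0,0,0],[0.4,0,0,0,0,0,0]]]' 20
python3 -c "
from h import *
go(.6115,-.1555,.0175,22.6)"
```

```text
t: 29.45
tool_pos: [0.611, -0.1553, 0.0455]
orientation: [-1.55, -0.312, 0.312]
force: [0.1, 0.1, -0.5]
opening: 0.0558
t29.45 tcp [ 0.611  -0.1553  0.0455] jaw 22.8 open 0.0558 F [ 0.1  0.1 -0.5]
tool down in tool axes [2.e-04 1.e+00 2.e-03]  shift cm [ 0.04  2.8  -0.03] q [-0.33  0.36  1.56 -0.    1.21 -0.73] turn wy 0.2
```

```bash
python3 -m creep '[[[0.4,0,0.8,0,0,0,0],[0.4,0,1,0,0,0,0],[0.4,0,0.7,0,0,0,0],[0.4,0,0.2,0,0,0,0],[0.4,0,0,0,0,0,0],[0.4,0,0,0,0,0,0],[0.4,0,0,0,0,0,0],[0.4,0,0,0,0,0,0]]]' 20
python3 -c "
from h import *
go(.6115,-.1555,.0175,22.6)"
```

```text
t: 30.25
tool_pos: [0.6135, -0.1562, 0.0196]
orientation: [-1.553, -0.316, 0.308]
force: [-0.2, 0.6, 0.3]
opening: 0.0558
t30.25 tcp [ 0.6135 -0.1562  0.0196] jaw 22.8 open 0.0558 F [-0.2  0.6  0.3]
tool down in tool axes [-0.0038  1.      0.0056]  shift cm [-0.15  0.2   0.14] q [-0.33  0.4   1.57 -0.    1.16 -0.73] turn wy 0.2
```

```bash
python3 -m creep '[[[0.4,-0.15,0.25,0.1,0.3,0,0.2],[0.5,0,0.1,0,0,0,0],[0.6,0,0,0,0,0,0],[0.6,0,0,0,0,0,0],[0.6,0,0,0,0,0,0],[0.6,0,0,0,0,0,0],[0.6,0,0,0,0,0,0],[0.6,0,0,0,0,0,0]]]' 20
python3 -c "
from h import *
go(.6115,-.1555,.0175,22.6)"
```

```text
t: 31.05
tool_pos: [0.612, -0.156, 0.0164]
orientation: [-1.549, -0.313, 0.311]
force: [0.8, -0.1, -0.1]
opening: 0.0373
t31.05 tcp [ 0.612  -0.156   0.0164] jaw 22.8 open 0.0373 F [ 0.8 -0.1 -0.1]
tool down in tool axes [-9.e-04  1.e+00  7.e-04]  shift cm [-0.03 -0.11  0.07] q [-0.33  0.4   1.57  0.    1.16 -0.73] turn wy 0.2
```

```bash
python3 -m creep '[[[0.85,0,-0.1,0,0,0,0],[0.85,0,0,0,0,0,0],[0.85,0,0,0,0,0,0],[0.85,0,0,0,0,0,0],[0.85,0,0,0,0,0,0],[0.85,0,0,0,0,0,0],[0.85,0,0,0,0,0,0],[0.85,0,0,0,0,0,0]]]' 30
python3 -c "
from h import *
go(.6115,-.1555,.0175,22.6)"
```

```text
t: 31.85
tool_pos: [0.612, -0.156, 0.0176]
orientation: [-1.549, -0.313, 0.311]
force: [0.2, -0.4, 0.7]
opening: 0.0171
t31.85 tcp [ 0.612  -0.156   0.0176] jaw 22.8 open 0.0171 F [ 0.2 -0.4  0.7]
tool down in tool axes [-9.e-04  1.e+00  7.e-04]  shift cm [-0.03  0.01  0.07] q [-0.33  0.4   1.57  0.    1.17 -0.73] turn wy 0.2
```

```bash
python3 -m creep '[[[0.85,0,-1,0,0,0,0],[0.85,0,-2.5,0,0,0,0],[0.85,0,-3.5,0,0,0,0],[0.85,0,-2,0,0,0,0],[0.85,0,0,0,0,0,0],[0.85,0,0,0,0,0,0],[0.85,0,0,0,0,0,0],[0.85,0,0,0,0,0,0]]]' 30
python3 - <<'E'
from h import *
go(.5687,.2922,.11,86)
s,M=pose(); t=s["tool_pos"]
c=optics.read_camera("wrist"); cv2.imwrite("pics/w8.png",cv2.resize(c["frame"][120:320,130:390,::-1],(780,600),interpolation=cv2.INTER_CUBIC)); P=cloud(c); z=P[...,2]; np.savez("w8.npz",**c)
q=P[(np.hypot(P[...,0]-t[0],P[...,1]-t[1])<.04)&(z>t[2]-.02)&(z<t[2]+.004)]; h,e=np.histogram(q[:,2]-t[2],bins=np.arange(-.02,.006,.002)); print(list(zip(e.round(3).tolist(),h.tolist())))
E
```

```text
t: 32.65
tool_pos: [0.6098, -0.1552, 0.1093]
orientation: [-1.546, -0.309, 0.315]
force: [0.4, -0.1, -1.0]
opening: 0.0167
t32.65 tcp [ 0.6098 -0.1552  0.1093] jaw 22.8 open 0.0167 F [ 0.4 -0.1 -1. ]
tool down in tool axes [ 0.0028  1.     -0.0026]  shift cm [1.355e+01 1.000e-02 4.284e+01] q [-0.33  0.29  1.52  0.    1.33 -0.73] turn wy -63.2
[(-0.02, 3), (-0.018, 12), (-0.016, 17), (-0.014, 22), (-0.012, 35), (-0.01, 160), (-0.008, 287), (-0.006, 336), (-0.004, 486), (-0.002, 800), (-0.0, 67), (0.002, 72)]
```

View pics/w8.png

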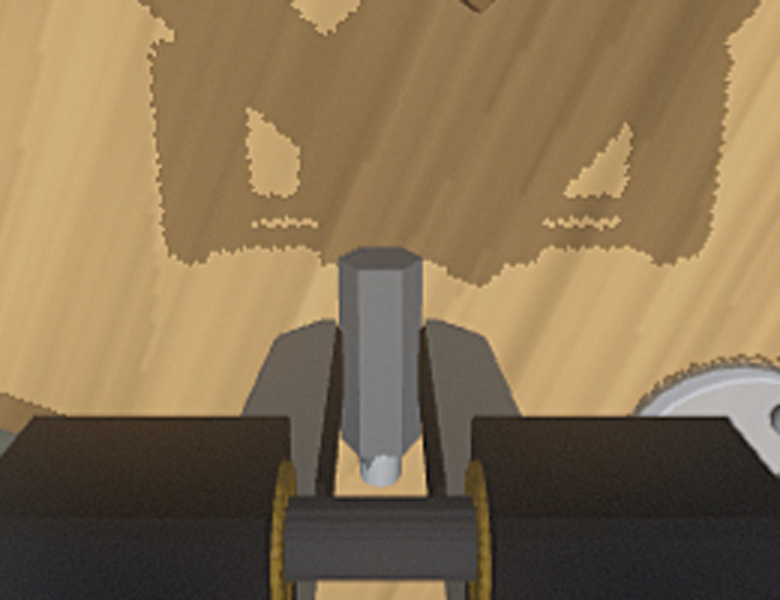

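The bar is held level and flat-up between the pads (380,330), tip toward the bottom of the crop. Carrying it to the trough.

```bash
python3 -m creep '[[[0.85,0.8,0,2.5,0,0,0],[0.85,1.4,0,4.5,0,0,0],[0.85,1.4,0,4.5,0,0,0],[0.85,1.4,0,4.5,0,0,0],[0.85,1.4,0,4.5,0,0,0],[0.85,1.4,0,4.5,0,0,0],[0.85,1.4,0,4.5,0,0,0],[0.85,1.4,0,4.5,0,0,0]]]' 30
python3 -m creep '[[[0.85,1.4,0,4.5,0,0,0],[0.85,0.8,0,2.5,0,0,0],[0.85,0.3,0,1,0,-7,0],[0.85,0,0,0,0,-8,0],[0.85,0,0,0,0,-8,0],[0.85,0,0,0,0,-8,0],[0.85,0,0,0,0,-8,0],[0.85,0,0,0,0,-8,0]]]' 30
python3 -m creep '[[[0.85,0,0,0,0,-8,0],[0.85,0,0,0,0,-5,0],[0.85,0,0,0,0,0,0],[0.85,0,0,0,0,0,0],[0.85,0,0,0,0,0,0],[0.85,0,0,0,0,0,0],[0.85,0,0,0,0,0,0],[0.85,0,0,0,0,0,0]]]' 30
python3 - <<'E'
from h import *
go(.5687,.2922,.03,86)
s,M=pose(); t=s["tool_pos"]
c=optics.read_camera("wrist"); P=cloud(c); np.savez("w9.npz",**c)
q=((P-t)@M).reshape(-1,3); q=q[(abs(q[:,0])<.0035)&(abs(q[:,2])<.045)&(abs(q[:,1])<.012)]  # top flat in tool axes
for a in np.arange(-.045,.045,.006):
    k=q[(q[:,2]>=a)&(q[:,2]<a+.006)]
    if len(k)>3: print(round(a,3),len(k),"y(down) %.4f"%np.median(k[:,1]))
E
```

```text
t: 33.5
tool_pos: [0.5706, 0.2045, 0.1001]
orientation: [-1.546, -0.29, 0.316]
force: [1.2, -0.1, -0.8]
opening: 0.0171
t: 34.3
tool_pos: [0.5541, 0.2987, 0.0891]
orientation: [-1.33, -0.941, 0.988]
force: [0.9, -0.6, -0.2]
opening: 0.0171
t: 35.1
tool_pos: [0.5507, 0.2973, 0.083]
orientation: [-1.229, -1.107, 1.167]
force: [0.5, -0.0, -0.4]
opening: 0.0164
t35.10 tcp [0.5507 0.2973 0.083 ] jaw 84.7 open 0.0164 F [ 0.5 -0.  -0.4]
tool down in tool axes [ 0.0121  0.9991 -0.0396]  shift cm [-0.28  5.22 -2.05] q [ 0.41  0.35  1.51  0.01  1.32 -1.07] turn wy -1.3
-0.033 35 y(down) 0.0053
-0.027 41 y(down) 0.0051
-0.021 73 y(down) 0.0016
-0.015 82 y(down) 0.0016
-0.009 82 y(down) 0.0015
-0.003 89 y(down) 0.0015
0.003 87 y(down) 0.0016
0.009 98 y(down) 0.0017
0.015 99 y(down) 0.0016
0.021 100 y(down) 0.0032
```

```bash
python3 -m creep '[[[0.85,-0.4,0,-1.4,0,0,0],[0.85,0,0,0,-2.3,-1.3,-0.7],[0.85,0,0,0,0,0,0],[0.85,0,1,0,0,0,0],[0.85,0,1,0,0,0,0],[0.85,0,0.5,0,0,0,0],[0.85,0,0,0,0,0,0],[0.85,0,0,0,0,0,0]]]' 30
python3 -c "
from h import *
go(.5645,.2922,.0296,86)"
```

```text
t: 35.95
tool_pos: [0.5676, 0.2902, 0.0544]
orientation: [-1.242, -1.155, 1.157]
force: [-0.5, -0.5, -1.3]
opening: 0.017
t35.95 tcp [0.5676 0.2902 0.0544] jaw 85.9 open 0.0170 F [-0.5 -0.5 -1.3]
tool down in tool axes [ 6.e-04  1.e+00 -8.e-04]  shift cm [0.18 2.48 0.32] q [ 0.39  0.37  1.54 -0.    1.23 -1.11] turn wy -0.1
```

```bash
python3 -m creep '[[[0.85,0.2,0,0.3,0,0,0],[0.85,0,0.8,0,0,0,0],[0.85,0,0.8,0,0,0,0],[0.85,0,0.4,0,0,0,0],[0.85,0,0.2,0,0,0,0],[0.85,0,0,0,0,0,0],[0.85,0,0,0,0,0,0],[0.85,0,0,0,0,0,0]]]' 30
python3 -c "
from h import *
go(.5645,.2922,.0296,86)"
```

```text
t: 36.75
tool_pos: [0.5644, 0.2929, 0.0307]
orientation: [-1.242, -1.156, 1.157]
force: [-0.4, -0.2, -1.5]
opening: 0.0172
t36.75 tcp [0.5644 0.2929 0.0307] jaw 85.9 open 0.0172 F [-0.4 -0.2 -1.5]
tool down in tool axes [ 5.e-04  1.e+00 -8.e-04]  shift cm [-0.07  0.11 -0.01] q [ 0.4   0.4   1.55 -0.    1.19 -1.1 ] turn wy -0.1
```

```bash
python3 -m creep '[[[0.85,0,0.2,0,0,0,0],[0.85,0,0.15,0,0,0,0],[0.85,0,0.15,0,0,0,0],[0.85,0,0.15,0,0,0,0],[0.85,0,0.15,0,0,0,0],[0.85,0,0.15,0,0,0,0],[0.85,0,0.1,0,0,0,0],[0.85,0,0.1,0,0,0,0]]]' 30
python3 - <<'E'
from h import *
go(.5645,.2922,.0296,86)
s,M=pose(); t=s["tool_pos"]
c=optics.read_camera("wrist"); P=cloud(c); np.savez("w10.npz",**c)
q=((P-t)@M).reshape(-1,3); w=P.reshape(-1,3)
for a in np.arange(-.033,.03,.009):
    k=(abs(q[:,0])<.0035)&(abs(q[:,1])<.012)&(q[:,2]>=a)&(q[:,2]<a+.009)
    if k.sum()>3: print(round(a,3),k.sum(),"z %.4f"%np.median(w[k,2]))
E
```

```text
t: 37.55
tool_pos: [0.565, 0.2932, 0.0295]
orientation: [-1.242, -1.156, 1.157]
force: [-4.0, -0.9, 6.7]
opening: 0.0169
t37.55 tcp [0.565  0.2932 0.0295] jaw 85.9 open 0.0169 F [-4.  -0.9  6.7]
tool down in tool axes [ 7.e-04  1.e+00 -2.e-04]  shift cm [-0.1  -0.01  0.05] q [ 0.4   0.4   1.55 -0.    1.19 -1.1 ] turn wy -0.1
-0.033 67 z 0.0242
-0.024 85 z 0.0278
-0.015 120 z 0.0278
-0.006 127 z 0.0280
0.003 131 z 0.0279
0.012 146 z 0.0279
0.021 104 z 0.0266
0.03 54 z 0.0182
```

The bar's top is at 27.9 mm (28 when home) and it is in firm contact. Release and retreat.

```bash
python3 -m creep '[[[0.8,0,0,0,0,0,0],[0.75,0,0,0,0,0,0],[0.7,0,0,0,0,0,0],[0.65,0,0,0,0,0,0],[0.6,0,0,0,0,0,0],[0.6,0,0,0,0,0,0],[0.6,0,-1,0,0,0,0],[0.6,0,-2,0,0,0,0]]]' 20
python3 -m creep '[[[0.6,0,-4,0,0,0,0],[0.6,0,-4,0,0,0,0],[0.6,-3,-2,0,0,0,0],[0.6,-4.5,0,0,0,0,0],[0.6,-4.5,0,0,0,0,0],[0.6,-4.5,0,0,0,0,0],[0.6,-4.5,0,0,0,0,0],[0.6,-2,0,0,0,0,0]]]' 20
python3 - <<'E'
from h import *
go(.5,0,.2,86)
c=optics.read_camera("top"); P=cloud(c); np.savez("t4.npz",**c)
cv2.imwrite("pics/t4.png",cv2.resize(c["frame"][130:290,80:340,::-1],(780,480),interpolation=cv2.INTER_CUBIC))
for n,(x,y,r,lo) in dict(cup=(.574,.377,.04,.042),chuck=(.49,.385,.03,.065),ring=(.4826,.2975,.035,.026),bar=(.5687,.2922,.034,.022)).items():
    q=P[(np.hypot(P[...,0]-x,P[...,1]-y)<r)&(P[...,2]>lo)]; print(n,len(q))
    if len(q)>3: print(np.percentile(q[:,2],[10,50,90]).round(4),cv2.minAreaRect(q[:,:2].astype(np.float32)))
E
```

```text
t: 38.4
tool_pos: [0.5633, 0.2924, 0.0577]
orientation: [-1.241, -1.152, 1.16]
force: [-0.5, 0.2, 0.4]
opening: 0.0375
t: 39.2
tool_pos: [0.5501, 0.0599, 0.1738]
orientation: [-1.245, -1.169, 1.157]
force: [1.0, 0.7, -0.2]
opening: 0.0374
t39.20 tcp [0.5501 0.0599 0.1738] jaw 86.3 open 0.0374 F [ 1.   0.7 -0.2]
tool down in tool axes [-8.0e-04  1.0e+00  9.6e-03]  shift cm [-6.3  -2.67  4.59] q [ 0.02  0.03  1.7   0.    1.41 -1.49] turn wy 0.3
cup 105
[0.0455 0.0523 0.0565] ((0.5746430158615112, 0.37306398153305054), (0.040902722626924515, 0.04052487760782242), 46.31938171386719)
chuck 40
[0.068  0.0737 0.0772] ((0.4893380105495453, 0.3850266635417938), (0.016913127154111862, 0.016633406281471252), 81.6901626586914)
ring 167
[0.0283 0.0322 0.0361] ((0.4839470684528351, 0.2986135184764862), (0.04437004029750824, 0.04541868716478348), 0.4522978663444519)
bar 87
[0.0227 0.0255 0.0285] ((0.56648188829422, 0.29142439365386963), (0.030286958441138268, 0.051018208265304565), 63.58726501464844)
```

View pics/t4.png

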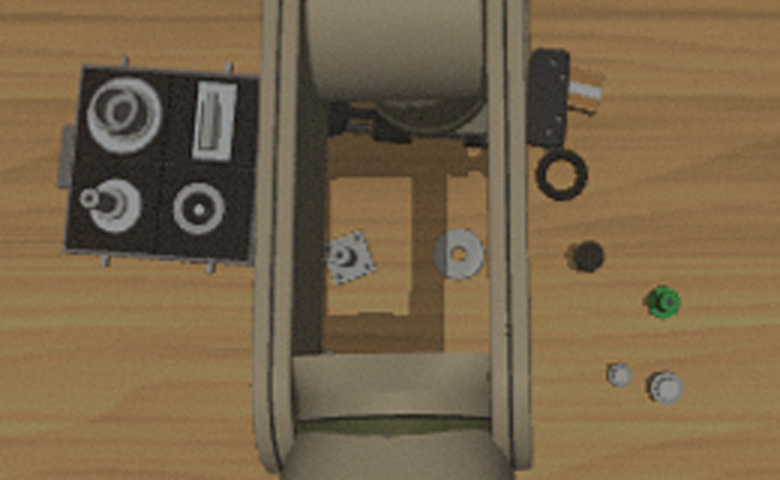

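The picture shows the cup at (124,113), bar at (212,120), chuck at (112,203) and ring at (198,208), all in their places. The pin holder, thick ring, black ring and green chuck have not moved. I'll let the arm settle and hand in.

```bash
python3 -m creep '[[[0.6,0,0,0,0,0,0],[0.6,0,0,0,0,0,0],[0.6,0,0,0,0,0,0],[0.6,0,0,0,0,0,0],[0.6,0,0,0,0,0,0],[0.6,0,0,0,0,0,0],[0.6,0,0,0,0,0,0],[0.6,0,0,0,0,0,0]]]'
python3 -c "
from plant import robot; print(robot.close_job())"
```

```text
t: 40.05
tool_pos: [0.5507, 0.0617, 0.1755]
orientation: [-1.246, -1.172, 1.157]
force: [0.4, -0.5, -0.2]
opening: 0.0372
the job is handed in; nothing more can be done
None
```

I put all four parts back in the tray in the order you listed: cup in the wide well, chuck in the small well, clamp ring over the peg, bar in the trough. Each was lowered until the wrist force showed contact, then let go. I handed the job in at about 40 s, with the arm clear of everything.

| Part | Measured top | Expected if home | Measured |
|---|---|---|---|
| Cup | 56.5 mm | 56 mm | after release |
| Chuck | 75.8 mm | 76 mm | after release |
| Clamp ring | 32–33 mm | 34 mm | after release |
| Bar | 27.9 mm | 28 mm | while still gripped |

- **Position:** the cup sits about 5 mm off its well's centre, inside the 10 mm clearance. The chuck and ring are within about 2 mm. The last top-camera view was too noisy to give the bar's angle, but the picture shows it lying lengthwise in the trough.
- **Disagreements:** in that last view the heights scatter by several mm, so the ring's 1–2 mm shortfall is within the noise. The ring was pressed with 7.6 N at its home height before release.
- **Left alone:** the last picture shows the thick ring, square-footed pin holder, black ring and green chuck where they were at the start.

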